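# Shut the incense box, turn the blue-lidded jar to the front and hold the carousel

### The arm

A 6-joint arm with a two-finger parallel gripper is mounted at the origin on the work surface. World frame = base frame: x ahead of the robot, y to its left, z up, the work surface at z = 0. Lengths are in m, angles in degrees, forces in N, time in s.
With the tool pointing down it reaches from about 0.3 to 0.75 m from the base axis. Payload 8.5 kg.
Tool frame: the origin (TCP) lies at the very end of the fingers, on their centre line; the grasp point (between the pads) lies 19 mm behind it (env.pinch_z is the distance from the TCP to the grasp point, in m); z points along the fingers, y is the line along which they close (so a half turn about z gives the same grasp; the last joint's range is limited). The gripper opens to 85 mm and grips with 20 to 120 N. Pads are 22 mm wide; open, the fingers measure 114 mm over their backs; the gripper's body (76 mm by 85 mm) begins 54 mm behind the grasp point. The pads swing forward as they close: fully open they stand 13 mm farther back than shut.
Start: joints at [53.325, 21.807, 74.336, -0, 83.858, -12.336], TCP at [0.227, 0.501, 0.231] pointing down, gripper open.
Joint ranges: [-178.18, 178.18], [-50.72, 133.34], [12.68, 142.11], [-81.47, 261.47], [9.98, 163.14], [-165.26, 165.26]. Speed limits (degrees/s): [136.94, 136.94, 180, 180, 180, 180].

### API

Orientations are given as a 3x3 rotation matrix whose columns are the frame's x, y, z axes.
In Python, from rig import env, viewer gives the robot as it stands.
- The arm moves only by the tool drive_tool, never from a script. Its argument "series" is a list of rows, each a list of 3 entries, a list of its own where there are three numbers: the shift along the tool's x, y, z in m, then the turn about the tool's z in degrees, then the finger opening in m, from 0 to 0.0854. A call has 1 to 20 rows; each row is the pose to reach, as a shift and turn from the pose commanded when the call began, along the tool's axes at that moment; what a row does not reach only later rows make up. A row lasts 1/10 s, in which the tool goes at most 50 mm and 8.59 degrees, less where a joint would pass 70% of its speed; a pose out of reach is approached as far as the arm can. A call with a gripper value outside its range is refused whole. The fingers move at their own pace and stop on an object; "newtons" is the grip in N (left out, the last holds). Time passes only in rows, so rows that repeat a pose let the fingers close. It gives the time, the measured TCP pose, the force, the opening and the grip force at its end, in the units of the state.
- env.observe(): the state, without advancing time (a new reading comes with each control period).
- viewer.get_image(name): name is "scene" or "side" or "wrist"; returns a dict with "img" (400x640x3 uint8, red, green, blue), "depth" (400x640 float32, m along the optical axis (not along the pixel's ray), 0 where there is no reading), "camera_matrix" (3x3 intrinsics, pixels), "distortion" ([k1, k2, p1, p2, k3] as OpenCV has them; the pictures are not rectified), "rvec" (rotation vector, rad) and "tvec" (3), from world to camera coordinates, as OpenCV has them. Camera axes: x right, y down, z forward; pixel columns grow to the right and rows downward; lengths in m; the calibration is good to about 2 mm. A picture is of the moment at which its call begins.
- env.close_job(): hands the job in; it is judged then, once.
The state is a dict: "time_s": time; "q": joint angles; "qvel": joint speeds; "joint_efforts": joint torques, N m; "position": TCP position; "tool_rot": TCP orientation; "ft_force": force on the tool from outside, world axes, zero at the start; "wrist_torque": the same for the moment, N m; "grip_width": finger opening in m; "gripper_force": force on a finger pad.
Only numpy, scipy, OpenCV 4.12 (cv2) and the standard library are available. Lean on these libraries where they do the work, as an engineer would, in place of code of your own. Each camera call takes 0.05 s, during which the arm holds its last target. There are 200 camera calls.

### The job

The lid of the dark wooden incense box hangs open over the edge of the jar carousel: shut it fully first, so that the jars can pass. Then turn the carousel by its centre knob until the jar with the blue lid stands at the front, straight towards the robot's side of the pine board, and finish while still holding the knob, keeping the carousel at rest so that someone can take that jar out. Touch none of the jars, keep them all standing on the carousel, and leave the cabinet, its door and the other things on the board where they are.

Things in the scene. Friction and masses are not known exactly. Their poses are not given: they have to be found in the camera images.
- lid (a joint): Opening angle of the incense box's lid: 0 shut flat on the box, pi/2 upright, starts at 2.0 to 2.15, leaning over the carousel; stops at 2.25. Stiff hinge: it stays where it is left, and about 2 N near the free edge moves it. Flat panel, 94 mm from hinge line to free edge, 174 mm along the hinge, 8 mm thick; a brass tab 26 mm wide stands 9 mm past the middle of the free edge.
- lid_hinge (a point): Middle of the lid's level hinge line, on the lid's under face, along the box's top rim on the carousel side, 45 mm above the board. The frame turns with the lid: y along the hinge, -x from the hinge to the free edge, z the normal of the outer (upper) face, which lies 8 mm from the hinge line.
- lid_edge (a point): Middle of the lid's free edge (half-way through its thickness, 94 mm from the hinge line), same axes as lid_hinge.
- incense_box: Fixed open box of dark wood with incense sticks inside, 90 mm (its x) by 170 mm (its y) by 45 mm high, just left (+y) of the carousel; its lid is hinged on the rim next to the carousel. Origin at the centre of the underside, on the board. Its +x axis points roughly to the carousel.
- carousel_base: Fixed round black foot of the carousel, 160 mm across. Origin on the turning axis, at the board's top. Its axes are those of the world: the front of the carousel is its -x direction (towards the robot's side of the pine board, square to the board's long edges).
- turntable: Turning disc of the carousel: wood, 236 mm across, 12 mm thick, rim 10 mm high above the disc, thin steel column at the centre with the knob on top. Turns endlessly about the vertical axis through its origin with slight friction (0.06 N m) and stays where it is left. Origin on the axis at the disc's underside, 14 mm above the board. Start yaw varies.
- knob (a point): Centre of the round dark wooden knob at the top of the carousel's column, on the axis: 38 mm across and about 22 mm tall where it is straight (from 10 mm below this point to 12 mm above; domed edge up to 16 mm above). The point is 136 mm above the board. The knob is fixed to the turntable and turns with it. Turn it at most about 1.5 rad in a grasp.
- jar_blue: The marked jar, with blue lid and blue label: amber glass, 46 mm across, 75 mm high, 110 g, loose on the disc at 86 mm from the axis. Origin at the centre of its underside, 26 mm above the board. Jar tops are 101 mm above the board.
- jar_a: A jar like the marked one but with a white lid and paper label, loose on the disc at 86 mm from the axis. Origin at the centre of its underside.
- jar_b: A jar like the marked one but with a white lid and paper label, loose on the disc at 86 mm from the axis. Origin at the centre of its underside.
- jar_front: A jar like the marked one but with a white lid and paper label, loose on the disc at 86 mm from the axis. Origin at the centre of its underside.
- incense_holder: Grey ceramic incense holder, a dish 90 mm across and 19 mm high, right (-y) of the carousel. Origin at the centre of its underside. To be left alone.
- comb: Green plastic comb lying flat left of the incense box, 160 by 32 by 5 mm. Origin at the centre of its underside. To be left alone.
- torch: Orange hand torch lying on the board, 145 mm long (its x), head 41 mm across. Origin under its middle, on the board. To be left alone.
- matchbox: Matchbox 36 by 53 by 15 mm at the front right of the carousel. Origin at the centre of its underside. To be left alone.
- cabinet: Fixed miniature cabinet of white-painted wood at the left end of the board, 150 by 216 by 230 mm high, its swing door ajar; a steel spring clamp grips the left edge of its cornice and reaches 115 mm farther left. Origin at the centre of its underside. To be left alone.
- cabinet_door0_handle (a point): Brass knob on the cabinet's door, which stands ajar. To be left alone.
Things that resemble listed ones, but are neither listed nor needed, are in the scene too. What is shaped like the jar_front but pink or red is not meant.

How it is judged (in metres and radians):
On the way, in this order (a step that is already met when the one before it is completed fails the run):
1. the incense box's lid is fully shut (value of joint lid below 0.06 rad), for 0.2 s.
2. the blue-lidded jar has come to the front of the carousel (y of jar_blue in the frame of carousel_base between -0.014 and 0.014 m and x of jar_blue in the frame of carousel_base below -0.06 m), for 0.2 s.
At the end, for the whole second after the job is handed in: Lid shut (within 0.06 rad); the blue-lidded jar in front of the axis, towards the robot's side, within 14 mm (9 degrees) to either side; fingers holding the knob (2 N or more, within 40 mm), turntable at rest (under 0.05 rad/s); all four jars upright on the disc (all of step 2 and value of joint lid below 0.06 rad and contact force between the fingers and turntable above 2 N and distance between the grasp point and knob below 0.04 m and angular speed of turntable below 0.05 rad/s and angle between each of jar_blue, jar_a, jar_b, jar_front's own z axis and vertical below 0.12 rad and horizontal distance between each of jar_blue, jar_a, jar_b, jar_front and turntable below 0.105 m and z of jar_blue in the frame of turntable between 0.008 and 0.018 m and z of jar_a in the frame of turntable between 0.008 and 0.018 m and z of jar_b in the frame of turntable between 0.008 and 0.018 m and z of jar_front in the frame of turntable between 0.008 and 0.018 m); the arm keeps its last pose, push and grip.
It fails at once if a jar is touched by the robot (over 2 N) (contact force between any of the fingers, the arm and jar_blue above 2 N or contact force between any of the fingers, the arm and jar_a above 2 N or contact force between any of the fingers, the arm and jar_b above 2 N or contact force between any of the fingers, the arm and jar_front above 2 N).
It fails at once if a jar is tipped by more than 20 degrees (angle between any of jar_blue, jar_a, jar_b, jar_front's own z axis and vertical above 0.35 rad).
It fails at once if the incense holder, comb, torch or matchbox is moved by more than 25 mm (distance of any of incense_holder, comb, torch, matchbox from where it was at the start of the episode above 0.025 m).
It fails at once if the cabinet's door is swung (its knob moves more than 25 mm) (distance of cabinet_door0_handle from where it was at the start of the episode above 0.025 m).
It also fails if it takes over 64 s, if anything falls off the work surface, if the arm or the gripper's body presses on something with over 40 N, if the wrist force passes 120 N, or if a joint passes its speed limit or range.

## Working session

There is one attempt and no reset: what is moved stays moved. The work goes in short steps, Python scripts to look and compute and a tool call to move; the robot and the scene stay as the last step left them, time stands still between calls to the robot, and variables do not carry over. Pictures are saved under pics/ and viewed, at most 10 in all, crops included, and the job is handed in when it is done.

Besides the shell and the picture viewer there is one more tool, called after "Emit:" by a JSON object that holds its "method" and its "body", one argument or row to a line. drive_tool: Moves the arm, as the interface text tells. Its arguments: {"type":"object","properties":{"series":{"type":"array"},"newtons":{"type":"number"}},"required":["series"]}

```bash
mkdir -p pics; ls
cat > h.py <<'E'
import numpy as np,cv2
from rig import env,viewer
def grab(n):
    d=viewer.get_image(n); return d
def pts(d):
    h,w=d['depth'].shape
    u,v=np.meshgrid(np.arange(w),np.arange(h))
    p=np.stack([u,v],-1).reshape(-1,1,2).astype(np.float64)
    n=cv2.undistortPoints(p,d['camera_matrix'],d['distortion']).reshape(h,w,2)
    z=d['depth'].astype(float)
    c=np.dstack([n*z[...,None],z])
    R=cv2.Rodrigues(np.array(d['rvec'],float))[0]
    P=(c-np.array(d['tvec']).reshape(3))@R
    P[z==0]=np.nan
    return P
def save(d,n): cv2.imwrite('pics/'+n+'.png',d['img'][...,::-1])
E
python3 - <<'E'
from h import *
for n in ['scene','side','wrist']:
    d=grab(n); save(d,n+'0'); np.savez('%s0.npz'%n,**d)
    print(n,np.round(-cv2.Rodrigues(np.array(d['rvec'],float))[0].T@np.array(d['tvec']).reshape(3),2))
print(env.observe()); print(env.pinch_z)
a=[cv2.imread('pics/%s0.png'%n) for n in('scene','side')]
cv2.imwrite('pics/both0.png',cv2.resize(np.vstack(a),(480,600)))
E
```

```text
pics
scene [1.33 0.38 0.94]
side [-0.23 -0.64  0.89]
wrist [0.17 0.53 0.37]
{'time_s': 0.15, 'q': array([ 5.33250643e+01,  2.18334322e+01,  7.43715482e+01,  3.13157178e-04,
        8.38576915e+01, -1.23367310e+01]), 'qvel': array([-0.05423765, -0.14931461, -0.11676293, -0.05100247, -0.02991072,
        0.0212774 ]), 'joint_efforts': array([ 2.89295167e-03, -4.48625100e+01, -2.31344497e+01, -1.06791435e-04,
        3.77642849e-03,  1.84734148e-05]), 'position': array([0.22654542, 0.500941  , 0.23086035]), 'tool_rot': array([[-9.11128356e-01,  4.12122174e-01, -6.57675219e-04],
       [ 4.12122629e-01,  9.11127968e-01, -8.74046598e-04],
       [ 2.39012302e-04, -1.06741148e-03, -9.99999402e-01]]), 'ft_force': array([-0.22004844, -0.59658111,  0.83590595]), 'wrist_torque': array([-0.01721962,  0.03926943, -0.01301998]), 'gripper_force': 0.0, 'grip_width': 0.0855290783375682}
0.0187
```

View pics/scene0.png

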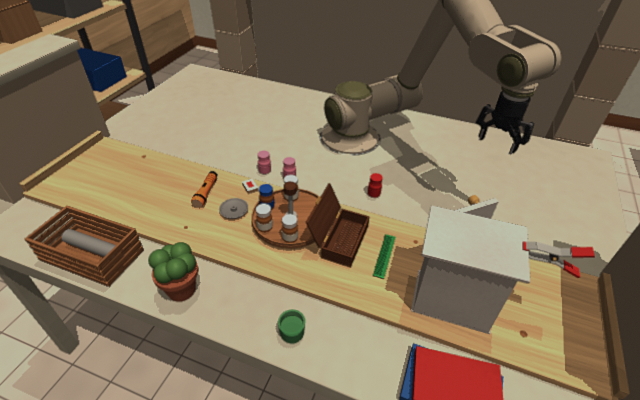

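View pics/side0.png

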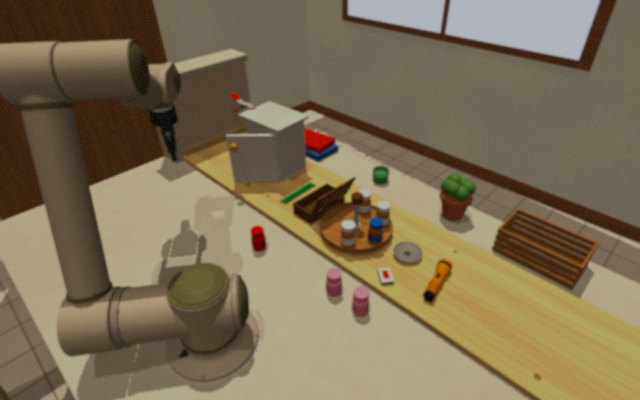

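The blue-lidded jar is at scene (266,195). The look-alikes are white-lidded jars at (264,217) and (289,227), one more near (291,187), the pink ones at (264,160) and (289,167), and a red one at (375,184). The dark knob is at about (291,187), the open lid at (325,215) and the box at (345,238). Next is a close crop plus measurements.

```bash
cat > m.py <<'E'
from h import *
for n,(r,c) in {'scene':((150,280),(220,420)),'side':((165,265),(270,430))}.items():
    d=dict(np.load(n+'0.npz')); P=pts(d); img=d['img']
    hsv=cv2.cvtColor(img,cv2.COLOR_RGB2HSV).astype(int)
    reg=np.zeros(img.shape[:2],bool); reg[r[0]:r[1],c[0]:c[1]]=1
    H,S,V=hsv[...,0],hsv[...,1],hsv[...,2]
    q=P[reg]; q=q[np.isfinite(q[:,0])]
    def rep(nm,m):
        m=m&reg&np.isfinite(P[...,0]); p=P[m]
        if len(p)==0: print(n,nm,'none');return
        v,u=np.where(m); print(n,nm,len(p),'px',u.mean().round(),v.mean().round(),'med',np.median(p,0).round(3),'min',p.min(0).round(3),'max',p.max(0).round(3))
    rep('blue',(H>100)&(H<130)&(S>120))
    rep('green',(H>45)&(H<85)&(S>120))
    rep('boardlike',(H>12)&(H<25)&(V>190))
    np.save(n+'P.npy',P)
    # height slices
    zz=P[...,2]
    b=np.nanmedian(zz[reg&(H>12)&(H<25)&(V>170)]); print('board z',b)
    for lo,hi in((.098,.106),(.138,.16),(.12,.14)):
        rep('z%.3f'%lo,(zz-b>lo)&(zz-b<hi))
    k=4; cr=cv2.resize(img[r[0]:r[1],c[0]:c[1]],None,fx=k,fy=k,interpolation=2)[...,::-1]
    cv2.imwrite('pics/crop_%s.png'%n,cr)
E
python3 m.py
```

```text
scene blue 140 px 266.0 192.0 med [ 0.534 -0.086  0.12 ] min [ 0.509 -0.11   0.059] max [ 0.552 -0.069  0.126]
scene green 440 px 384.0 256.0 med [0.564 0.292 0.025] min [0.479 0.273 0.019] max [0.638 0.309 0.03 ]
scene boardlike 49 px 364.0 246.0 med [0.563 0.305 0.02 ] min [ 0.134 -0.175 -0.005] max [0.642 0.316 0.024]
board z 0.01814803455164295
scene z0.098 567 px 284.0 204.0 med [ 0.596 -0.04   0.121] min [ 0.444 -0.112  0.116] max [0.641 0.104 0.124]
scene z0.138 146 px 291.0 188.0 med [ 0.548 -0.004  0.17 ] min [ 0.523 -0.026  0.156] max [0.559 0.084 0.175]
scene z0.120 305 px 314.0 203.0 med [0.556 0.086 0.148] min [ 0.463 -0.023  0.138] max [0.637 0.095 0.158]
side blue 168 px 376.0 228.0 med [ 0.522 -0.102  0.121] min [ 0.503 -0.118  0.063] max [ 0.587 -0.068  0.128]
side green 316 px 337.0 184.0 med [0.628 0.278 0.028] min [0.482 0.108 0.008] max [0.891 0.306 0.054]
side boardlike none
board z 0.0038346912987819396
side z0.098 113 px 354.0 212.0 med [ 0.533 -0.043  0.105] min [ 0.442 -0.113  0.102] max [0.637 0.414 0.11 ]
side z0.138 186 px 341.0 192.0 med [0.531 0.081 0.152] min [ 0.462 -0.027  0.142] max [0.632 0.089 0.164]
side z0.120 323 px 356.0 205.0 med [ 0.538 -0.013  0.126] min [ 0.441 -0.112  0.124] max [0.637 0.096 0.144]
```

View pics/crop_scene.png

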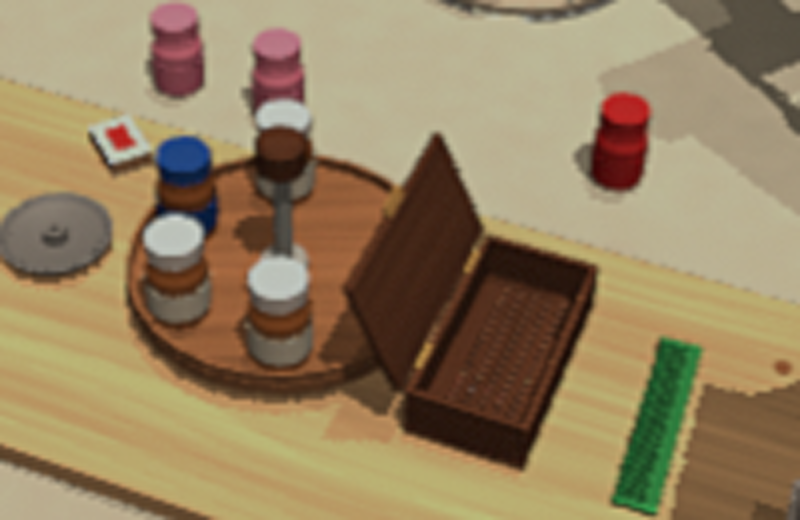

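The crop confirms the blue-lidded jar (186,160 in the crop), the knob with a white jar right behind it, and the lid leaning over the disc with its tab at (393,203). Next I fit the jars, the knob and the lid.

```bash
cat > m2.py <<'E'
from h import *
from scipy import ndimage
for n in ('scene','side'):
    d=dict(np.load(n+'0.npz')); P=np.load(n+'P.npy'); hsv=cv2.cvtColor(d['img'],cv2.COLOR_RGB2HSV).astype(int)
    H,S,V=hsv[...,0],hsv[...,1],hsv[...,2]
    z=P[...,2]; near=(P[...,0]>.35)&(P[...,0]<.72)&(P[...,1]>-.2)&(P[...,1]<.25)
    t=near&(z>.115)&(z<.128)&(((S<70)&(V>100))|((H>100)&(H<130)&(S>120)))
    l,k=ndimage.label(t)
    for i in range(1,k+1):
        p=P[l==i]
        if len(p)<15: continue
        (cx,cy),r=cv2.minEnclosingCircle(p[:,:2].astype(np.float32)); v,u=np.where(l==i)
        print(n,'jar',len(p),(int(u.mean()),int(v.mean())),'c',round(cx,3),round(cy,3),'r',round(r,3),'z',np.median(p[:,2]).round(4))
    kk=near&(z>.156)&(P[...,1]<.03); p=P[kk]
    (cx,cy),r=cv2.minEnclosingCircle(p[:,:2].astype(np.float32)); print(n,'knob',len(p),round(cx,3),round(cy,3),round(r,3),p[:,2].max().round(4))
    # disc: between
    q=near&(z>.03)&(z<.06)&(np.hypot(P[...,0]-.54,P[...,1]+.005)<.14)
    p=P[q];(cx,cy),r=cv2.minEnclosingCircle(p[:,:2].astype(np.float32)); print(n,'disc',len(p),round(cx,3),round(cy,3),round(r,3))
    # lid plane
    L=near&(z>.085)&(P[...,1]>.035)&(P[...,1]<.14); l,k=ndimage.label(L); i=np.argmax(np.bincount(l.ravel())[1:])+1
    p=P[ndimage.binary_erosion(l==i)]; c=p.mean(0); s=np.linalg.svd(p-c)[2]
    print(n,'lid',len(p),'c',c.round(3),'n',s[2].round(3),'min',p.min(0).round(3),'max',p.max(0).round(3))
    for zz in(.1,.12,.14,.15,.16):
        pp=P[l==i]; m=abs(pp[:,2]-zz)<.004; print(zz,pp[m].min(0).round(3) if m.any() else'',pp[m].max(0).round(3) if m.any() else '')
    bx=near&(z>.055)&(z<.075)&(P[...,1]>.11)&(P[...,1]<.25)
    p=P[bx]; print('box rim',len(p),p.min(0).round(3),p.max(0).round(3),cv2.minAreaRect(p[:,:2].astype(np.float32)))
    g=near&(P[...,1]>.2)&(H>12)&(H<28)&(V>150); print('board',np.nanmedian(P[g],0).round(4))
E
python3 m2.py
```

```text
scene jar 78 (290, 178) c 0.463 -0.042 r 0.022 z 0.1214
scene jar 111 (265, 189) c 0.53 -0.093 r 0.022 z 0.1205
scene jar 134 (262, 209) c 0.61 -0.059 r 0.022 z 0.1209
scene jar 140 (289, 219) c 0.62 0.025 r 0.022 z 0.1209
scene knob 135 0.541 -0.007 0.019 0.1751
scene disc 2021 0.54 0.005 0.13
scene lid 805 c [0.559 0.099 0.123] n [ 0.002 -0.906 -0.423] min [0.468 0.081 0.087] max [0.638 0.116 0.161]
0.1 [0.463 0.102 0.096] [0.638 0.116 0.104]
0.12 [0.469 0.093 0.116] [0.638 0.104 0.124]
0.14 [0.463 0.084 0.136] [0.638 0.095 0.144]
0.15 [0.465 0.079 0.146] [0.637 0.09  0.154]
0.16 [0.537 0.079 0.156] [0.559 0.084 0.161]
box rim 548 [0.464 0.114 0.055] [0.639 0.216 0.075] ((0.5524230599403381, 0.16670219600200653), (0.10219724476337433, 0.1750539392232895), 88.64690399169922)
board [0.581  0.2298 0.0206]
side jar 71 (365, 192) c 0.618 0.025 r 0.023 z 0.124
side jar 104 (382, 205) c 0.606 -0.058 r 0.023 z 0.1237
side jar 110 (375, 222) c 0.528 -0.095 r 0.021 z 0.1237
side jar 117 (347, 224) c 0.461 -0.044 r 0.022 z 0.1235
side knob 118 0.537 -0.009 0.02 0.1773
side disc 2084 0.538 0.005 0.132
side lid 325 c [0.537 0.09  0.128] n [ 0.001 -0.923 -0.384] min [0.462 0.077 0.09 ] max [0.631 0.109 0.159]
0.1 [0.462 0.1   0.096] [0.631 0.108 0.104]
0.12 [0.463 0.09  0.116] [0.629 0.098 0.124]
0.14 [0.462 0.082 0.136] [0.636 0.091 0.144]
0.15 [0.462 0.077 0.146] [0.632 0.089 0.154]
0.16 [0.538 0.08  0.157] [0.562 0.082 0.162]
box rim 295 [0.462 0.114 0.055] [0.634 0.218 0.075] ((0.5481483340263367, 0.16597753763198853), (0.10307631641626358, 0.17204006016254425), 89.82032012939453)
board [0.4225 0.2266 0.0213]
```

Emit:
{"method": "drive_tool", "body": {
  "series": [
    [[0,0,-0.05],0,0],
    [[0,0,-0.1],0,0],
    [[-0.041,-0.025,-0.1],6,0],
    [[-0.082,-0.05,-0.1],12,0],
    [[-0.123,-0.075,-0.1],18,0],
    [[-0.164,-0.1,-0.1],24,0],
    [[-0.205,-0.125,-0.1],30,0],
    [[-0.246,-0.15,-0.1],36,0],
    [[-0.287,-0.176,-0.1],42,0],
    [[-0.328,-0.202,-0.1],48,0],
    [[-0.369,-0.228,-0.1],54,0],
    [[-0.41,-0.254,-0.1],60,0],
    [[-0.451,-0.28,-0.1],65.66,0],
    [[-0.4925,-0.3052,-0.1],65.66,0],
    [[-0.4925,-0.3052,-0.1],65.66,0],
    [[-0.4925,-0.3052,-0.1],65.66,0],
    [[-0.4925,-0.3052,-0.1],65.66,0]
  ]
}}

```text
time_s: 1.85
position: [0.5491, 0.0209, 0.3314]
tool_rot: [[-0.001, 1.0, -0.0], [1.0, 0.001, 0.0], [0.0, -0.0, -1.0]]
ft_force: [-0.3, 0.4, 0.2]
grip_width: 0.0001
gripper_force: 0.0
```

Emit:
{"method": "drive_tool", "body": {
  "series": [
    [[0.021,0,0.04],0,0],
    [[0.021,0,0.08],0,0],
    [[0.021,0,0.12],0,0],
    [[0.021,0,0.15],0,0],
    [[0.021,0,0.17],0,0],
    [[0.021,0,0.185],0,0],
    [[0.021,0,0.193],0,0],
    [[0.021,0,0.193],0,0],
    [[0.021,0,0.193],0,0]
  ]
}}

```text
time_s: 2.75
position: [0.5498, 0.0415, 0.1393]
tool_rot: [[-0.001, 1.0, 0.001], [1.0, 0.001, -0.0], [-0.0, 0.001, -1.0]]
ft_force: [0.3, 0.2, 1.2]
grip_width: -0.0
gripper_force: 0.0
```

Run:
```python
from h import *
d=grab('scene'); save(d,'s1'); a=d['img'][150:280,220:420]; e=grab('side'); b=e['img'][160:260,270:430]
cv2.imwrite('pics/c1.png',np.vstack([cv2.resize(a,(460,299),interpolation=2),cv2.resize(b,(460,288),interpolation=2)])[...,::-1])
print(env.observe()['position'],env.observe()['ft_force'])
hy,hz=.118,.066
for r in(.075,):
  for t in(110,100,90,75,60,45,30,15,5,0):
    a=np.radians(t);print(t,round(hy+r*np.cos(a)-.008*np.sin(a)-.011,4),round(hz+r*np.sin(a)+.008*np.cos(a),4))
```

```text
[0.54995866 0.04124106 0.13938054] [0.37694824 0.37375495 0.14135744]
110 0.0738 0.1337
100 0.0861 0.1385
90 0.099 0.141
75 0.1187 0.1405
60 0.1376 0.135
45 0.1544 0.1247
30 0.168 0.1104
15 0.1774 0.0931
5 0.181 0.0805
0 0.182 0.074
```

View pics/c1.png

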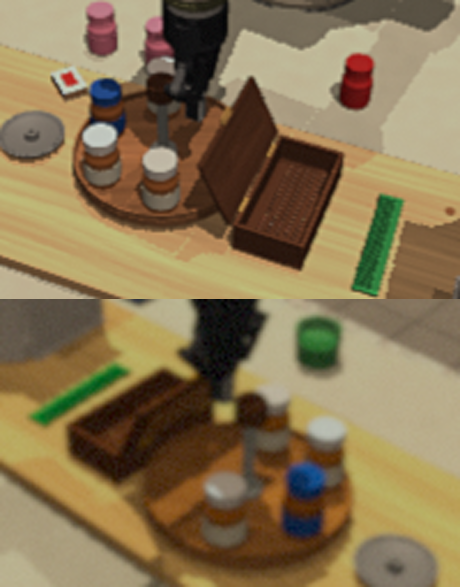

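The closed fingertips stand between the knob and the lid's outer face, above the jar tops. Next I push the lid along its arc.

Emit:
{"method": "drive_tool", "body": {
  "series": [
    [[0.012,0,0],0,0],
    [[0.024,0,0],0,0],
    [[0.034,0,0],0,0],
    [[0.044,0,0],0,0],
    [[0.054,0,0],0,0],
    [[0.064,0,0],0,0],
    [[0.074,0,0],0,0],
    [[0.084,0,0.001],0,0],
    [[0.094,0,0.004],0,0],
    [[0.102,0,0.008],0,0],
    [[0.11,0,0.013],0,0],
    [[0.116,0,0.018],0,0],
    [[0.122,0,0.025],0,0],
    [[0.127,0,0.031],0,0],
    [[0.131,0,0.038],0,0],
    [[0.134,0,0.044],0,0],
    [[0.136,0,0.05],0,0],
    [[0.137,0,0.055],0,0],
    [[0.137,0,0.055],0,0]
  ]
}}

```text
time_s: 4.75
position: [0.5492, 0.178, 0.0825]
tool_rot: [[0.0, 1.0, -0.001], [1.0, -0.0, -0.0], [-0.0, -0.001, -1.0]]
ft_force: [0.0, -0.2, -0.2]
grip_width: -0.0002
gripper_force: 0.0
```

Emit:
{"method": "drive_tool", "body": {
  "series": [
    [[0,0,0.003],0,0],
    [[0,0,0.006],0,0],
    [[0,0,0.008],0,0],
    [[0,0,0.01],0,0],
    [[0,0,0.011],0,0],
    [[0,0,0.011],0,0],
    [[0,0,0.011],0,0]
  ]
}}

```text
time_s: 5.45
position: [0.5499, 0.178, 0.0753]
tool_rot: [[-0.0, 1.0, 0.003], [1.0, 0.0, -0.0], [-0.0, 0.003, -1.0]]
ft_force: [-8.3, -2.2, 24.3]
grip_width: -0.0001
gripper_force: 12.5
```

```bash
cat > lid.py <<'E'
from h import *
print(env.observe()['position'],env.observe()['ft_force'])
d=grab('scene'); P=pts(d); save(d,'s_%.1f'%env.observe()['time_s'])
hsv=cv2.cvtColor(d['img'],cv2.COLOR_RGB2HSV)
m=(P[...,0]>.455)&(P[...,0]<.65)&(P[...,1]>.1)&(P[...,1]<.23)&(P[...,2]>.06)&(P[...,2]<.2)&((P[...,0]<.5)|(P[...,0]>.6))
p=P[m]; print(len(p)); p=p[abs(p[:,2]-np.median(p[:,2]))<.02]
A=np.c_[p[:,0],p[:,1],np.ones(len(p))]; print(np.linalg.lstsq(A,p[:,2],rcond=None)[0],np.median(p,0),p.min(0),p.max(0))
cv2.imwrite('pics/lidc.png',cv2.resize(d['img'][150:280,220:420],(600,390),interpolation=2)[...,::-1])
E
python3 lid.py
```

```text
[0.54987399 0.17803135 0.07526202] [-8.25898527 -2.19702975 24.26277894]
667
[-0.00955347 -0.00246011  0.07915514] [0.61424928 0.18166641 0.07373074] [0.46247602 0.11923397 0.0600888 ] [0.63928496 0.21977125 0.07941333]
```

View pics/lidc.png

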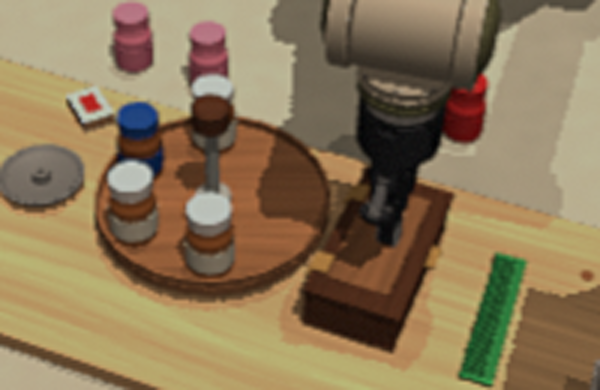

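The lid lies flat: its slope is about 0 and its top is at 0.074, while the finger presses with 24 N. I lift off and go above the knob.

Emit:
{"method": "drive_tool", "body": {
  "series": [
    [[0,0,-0.02],0,0],
    [[0,0,-0.06],0,0],
    [[0,0,-0.11],0,0.06],
    [[0,0,-0.16],0,0.07],
    [[-0.03,-0.002,-0.18],-7,0.07],
    [[-0.07,-0.005,-0.18],-14,0.07],
    [[-0.11,-0.007,-0.18],-21,0.07],
    [[-0.15,-0.009,-0.18],-28,0.07],
    [[-0.175,-0.011,-0.18],-35,0.07],
    [[-0.186,-0.011,-0.18],-42,0.07],
    [[-0.186,-0.011,-0.18],-42,0.07],
    [[-0.186,-0.011,-0.18],-42,0.07]
  ]
}}

```text
time_s: 6.7
position: [0.5385, -0.0077, 0.2522]
tool_rot: [[-0.667, 0.745, -0.0], [0.745, 0.667, 0.0], [0.0, -0.0, -1.0]]
ft_force: [0.5, 0.5, 0.9]
grip_width: 0.0698
gripper_force: 0.0
```

Run:
```python
from h import *
from scipy import ndimage
s=env.observe();print(s['position'],s['ft_force'],s['tool_rot'].round(3),s['grip_width'])
for n in('wrist','scene'):
    d=grab(n); P=pts(d); save(d,n+'2')
    m=(P[...,2]>.163)&(P[...,2]<.182)&(abs(P[...,0]-.54)<.035)&(abs(P[...,1]+.008)<.035)
    p=P[m]
    if len(p): print(n,len(p),cv2.minEnclosingCircle(p[:,:2].astype(np.float32)),p[:,2].max())
    L=(P[...,0]>.46)&(P[...,0]<.64)&(P[...,1]>.125)&(P[...,1]<.205)&(P[...,2]>.06); p=P[L]
    if len(p)>50: print('lid',np.linalg.lstsq(np.c_[p[:,:2],np.ones(len(p))],p[:,2],rcond=None)[0],np.median(p,0))
```

```text
[ 0.53854463 -0.00767747  0.2522096 ] [0.53094436 0.4639903  0.91593227] [[-0.667  0.745 -0.   ]
 [ 0.745  0.667  0.   ]
 [ 0.    -0.    -1.   ]] 0.06977716925234384
wrist 2305 ((0.5402745604515076, -0.009279030375182629), 0.019269466400146484) 0.1763725311853963
lid [-0.0025824   0.01185196  0.07576821] [0.56370298 0.15851725 0.07630712]
scene 111 ((0.5421290993690491, -0.007611722685396671), 0.019561221823096275) 0.1749913449528885
lid [-0.01086823  0.00463784  0.07939997] [0.56317671 0.16613765 0.07439245]
```

View pics/wrist2.png

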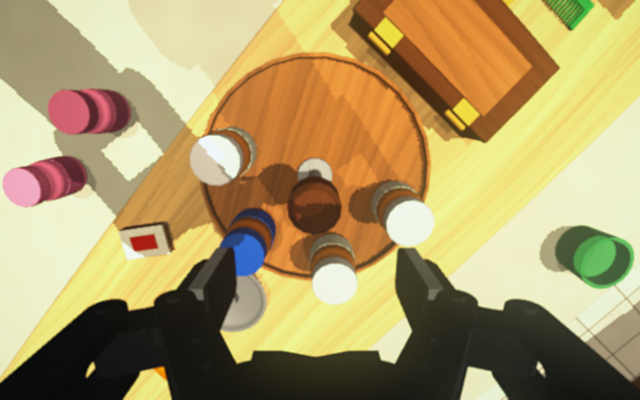

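The wrist view shows the lid shut, the knob at (315,203) between the jars, and the fingers either side of it. The knob is at (0.540,-0.0085), so I descend and grip.

Emit:
{"method": "drive_tool", "body": {
  "series": [
    [[-0.0017,0.0004,0.03],0,0.07],
    [[-0.0017,0.0004,0.06],0,0.07],
    [[-0.0017,0.0004,0.085],0,0.07],
    [[-0.0017,0.0004,0.1],0,0.07],
    [[-0.0017,0.0004,0.108],0,0.07],
    [[-0.0017,0.0004,0.112],0,0.07],
    [[-0.0017,0.0004,0.112],0,0.05],
    [[-0.0017,0.0004,0.112],0,0.042],
    [[-0.0017,0.0004,0.112],0,0.03],
    [[-0.0017,0.0004,0.112],0,0.03],
    [[-0.0017,0.0004,0.112],0,0.03],
    [[-0.0017,0.0004,0.112],0,0.03]
  ],
  "newtons": 40
}}

```text
time_s: 8.0
position: [0.5393, -0.0099, 0.1416]
tool_rot: [[-0.669, 0.743, -0.001], [0.743, 0.669, -0.002], [-0.001, -0.002, -1.0]]
ft_force: [-6.9, -3.8, 7.5]
grip_width: 0.0364
gripper_force: 40.5
```

Emit:
{"method": "drive_tool", "body": {
  "series": [
    [[0,0,0],1,0.03],
    [[0,0,0],3,0.03],
    [[0,0,0],6,0.03],
    [[0,0,0],9,0.03],
    [[0,0,0],12,0.03],
    [[0,0,0],15,0.03],
    [[0,0,0],18,0.03],
    [[0,0,0],21,0.03],
    [[0,0,0],24,0.03],
    [[0,0,0],27,0.03],
    [[0,0,0],30,0.03],
    [[0,0,0],33,0.03],
    [[0,0,0],36,0.03],
    [[0,0,0],38,0.03],
    [[0,0,0],39.5,0.03],
    [[0,0,0],40,0.03],
    [[0,0,0],40,0.03]
  ]
}}

```text
time_s: 9.7
position: [0.5384, -0.0103, 0.1415]
tool_rot: [[-0.034, 0.999, -0.003], [0.999, 0.034, -0.003], [-0.003, -0.003, -1.0]]
ft_force: [-11.2, -8.0, 9.5]
grip_width: 0.0368
gripper_force: 40.8
```

```bash
cat > jars.py <<'E'
from h import *
from scipy import ndimage
s=env.observe();print(s['position'].round(4),s['ft_force'].round(1),s['grip_width'],s['gripper_force'])
for n in('scene','side','wrist'):
    d=grab(n); P=pts(d); save(d,n+'_%.1f'%s['time_s'])
    hsv=cv2.cvtColor(d['img'],cv2.COLOR_RGB2HSV).astype(int); H,S,V=np.moveaxis(hsv,-1,0)
    blue=(H>100)&(H<130)&(S>120); z=P[...,2]
    t=(np.hypot(P[...,0]-.54,P[...,1]+.0085)<.12)&(z>.115)&(z<.129)&(blue|((S<70)&(V>90)))
    l,k=ndimage.label(t)
    for i in range(1,k+1):
        p=P[l==i]
        if len(p)<25: continue
        (x,y),r=cv2.minEnclosingCircle(p[:,:2].astype(np.float32))
        print(n,'BLUE' if blue[l==i].mean()>.5 else 'white',len(p),round(x-.54,4),round(y+.0085,4),'r',round(r,3),'ang',np.degrees(np.arctan2(y+.0085,x-.54)).round(1),np.median(p[:,2]).round(4))
E
python3 jars.py
```

```text
[ 0.5384 -0.0103  0.1415] [-11.2  -8.    9.5] 0.03678646968400119 40.78214591718279
scene white 108 -0.0803 0.0235 r 0.022 ang 163.7 0.1211
scene white 123 0.0216 -0.0834 r 0.022 ang -75.5 0.1207
scene white 141 0.0825 -0.0235 r 0.022 ang -15.9 0.121
side white 94 0.0795 -0.024 r 0.022 ang -16.8 0.1238
side white 106 -0.0832 0.0233 r 0.024 ang 164.3 0.123
side white 120 0.0186 -0.0853 r 0.023 ang -77.7 0.1235
side BLUE 98 -0.0656 -0.0598 r 0.019 ang -137.6 0.1231
wrist white 5505 -0.0815 0.023 r 0.021 ang 164.2 0.1229
wrist white 2942 0.0824 -0.0243 r 0.021 ang -16.4 0.1229
wrist BLUE 44 -0.0645 -0.0395 r 0.005 ang -148.5 0.1163
wrist white 594 0.0186 -0.0728 r 0.017 ang -75.7 0.1197
wrist BLUE 25 -0.0635 -0.077 r 0.003 ang -129.5 0.1229
```

Emit:
{"method": "drive_tool", "body": {
  "series": [
    [[0,0,0],1,0.03],
    [[0,0,0],3,0.03],
    [[0,0,0],6,0.03],
    [[0,0,0],9,0.03],
    [[0,0,0],12,0.03],
    [[0,0,0],15,0.03],
    [[0,0,0],18,0.03],
    [[0,0,0],21,0.03],
    [[0,0,0],24,0.03],
    [[0,0,0],27,0.03],
    [[0,0,0],30,0.03],
    [[0,0,0],33,0.03],
    [[0,0,0],36,0.03],
    [[0,0,0],39,0.03],
    [[0,0,0],41,0.03],
    [[0,0,0],42.5,0.03],
    [[0,0,0],43,0.03],
    [[0,0,0],43,0.03],
    [[0,0,0],43,0.03]
  ]
}}

```text
time_s: 11.75
position: [0.5375, -0.0099, 0.1416]
tool_rot: [[0.656, 0.754, -0.005], [0.754, -0.656, -0.002], [-0.005, -0.003, -1.0]]
ft_force: [-16.9, -6.7, 14.1]
grip_width: 0.0368
gripper_force: 41.0
```

```bash
python3 jars.py
python3 - <<'E'
import cv2,glob
f=sorted(glob.glob('pics/side_11*'))[-1]
g=f.replace('side','scene')
import numpy as np
cv2.imwrite('pics/fin.png',np.vstack([cv2.resize(cv2.imread(f)[165:265,270:430],(460,288)),cv2.resize(cv2.imread(g)[150:280,220:420],(460,299))]))
E
```

```text
[ 0.5375 -0.0099  0.1416] [-16.9  -6.7  14.1] 0.03683770843788939 40.95289466204122
scene BLUE 46 -0.0833 0.0117 r 0.018 ang 172.0 0.1206
scene white 33 -0.0378 -0.0801 r 0.018 ang -115.3 0.1208
scene white 125 -0.0428 0.075 r 0.023 ang 119.7 0.1207
scene white 130 0.0419 -0.0727 r 0.023 ang -60.1 0.1212
side white 101 -0.0448 0.0723 r 0.022 ang 121.8 0.1233
side white 101 0.0415 -0.074 r 0.023 ang -60.7 0.1237
side BLUE 102 -0.0915 -0.0007 r 0.022 ang -179.6 0.1233
side white 107 -0.0477 -0.0776 r 0.02 ang -121.6 0.1234
wrist white 5512 -0.0434 0.0721 r 0.021 ang 121.0 0.1229
wrist white 2951 0.0436 -0.0744 r 0.021 ang -59.6 0.1228
wrist BLUE 34 -0.0741 0.0158 r 0.003 ang 168.0 0.1168
wrist white 238 -0.0353 -0.0633 r 0.013 ang -119.1 0.1223
wrist BLUE 26 -0.0994 -0.0133 r 0.003 ang -172.4 0.1228
```

View pics/fin.png

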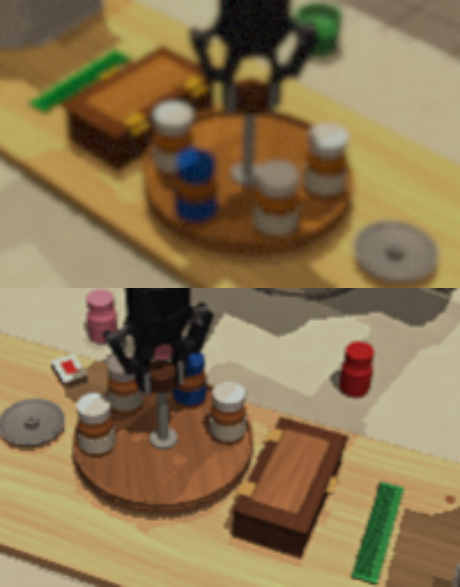

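The blue jar is at 180° (y ≈ 0), all four jars stand, the lid is shut and the knob is held. I hold briefly to let it settle, then hand in.

Emit:
{"method": "drive_tool", "body": {
  "series": [
    [[0,0,0],0,0.03],
    [[0,0,0],0,0.03],
    [[0,0,0],0,0.03],
    [[0,0,0],0,0.03],
    [[0,0,0],0,0.03]
  ]
}}

```text
time_s: 12.4
position: [0.5375, -0.0099, 0.1415]
tool_rot: [[0.656, 0.754, -0.005], [0.754, -0.656, -0.002], [-0.005, -0.003, -1.0]]
ft_force: [-15.0, -7.8, 12.2]
grip_width: 0.0369
gripper_force: 41.0
```

```bash
python3 -c "
from rig import env
print(env.close_job())"
```

```text
the job is handed in; nothing more can be done
None
```

I handed the job in at 12.4 s with the incense box lid shut, the blue-lidded jar at the front within measurement error, all four jars standing, and the gripper still holding the knob at about 41 N; no verdict came back.

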